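# Push a turned part through the spring flap into the catch tray

### The arm

A 6-joint arm with a two-finger parallel gripper is mounted at the origin on a cart in front of the work surface, level with it; the furniture and walls round the work are solid. World frame = base frame: x ahead of the robot, y to its left, z up, the work surface at z = 0. Lengths are in m, angles in rad, forces in N, time in s.
With the tool pointing down it reaches from about 0.35 to 0.775 m from the base axis. Payload 5.5 kg.
Tool frame: the origin (TCP) lies midway between the tips of the shut fingers; the grasp point (between the pads) lies grip_point_offset behind it (grip_point_offset is the distance from the TCP to the grasp point, in m); z points along the fingers, y is the direction in which the jaws open and shut (so a half turn about z gives the same grasp; the last joint's range is limited). The gripper opens to 85 mm and grips with 20 to 120 N. Pads are 22 mm wide; open, the fingers measure 114 mm over their backs; the gripper's body (76 mm by 85 mm) begins 54 mm behind the grasp point. The pads swing forward as they close: fully open they stand 13 mm farther back than shut.
Start: joints at [-1.252, 0.313, 0.046, 1.304, 0, 1.431], TCP at [0.255, -0.516, 0.231] pointing down, gripper open.
Joint ranges: [-2.76, 2.76], [-0.86, 1.69], [-1.03, 1.26], [-2.2, 2.34], [-1.47, 1.5], [-3.14, 3.14]. Speed limits (rad/s): [2.57, 2.57, 3.14, 3.14, 3.14, 3.14].

### API

Orientations are given as a unit quaternion [w, x, y, z].
In Python, from workcell import * gives the robot as it stands.
- The arm moves only by the tool send_rows, never from a script. Its argument "series" is one flat list of numbers, 7 for each row, row after row: the shift along the tool's x, y, z in cm, then the turn, a rotation vector about the tool's x, y, z in degrees, then the opening, from 0 (shut) to 1 (fully open). A call has 1 to 10 rows; each row is the pose to reach, as a shift and turn from the pose commanded when the call began, along the tool's axes at that moment; what a row does not reach only later rows make up. A row lasts 1/12 s, in which the tool goes at most 41.7 mm and 7.16 degrees, less where a joint would pass 70% of its speed; a pose out of reach is approached as far as the arm can. A call with a gripper value outside its range is refused whole. The fingers move at their own pace and stop on an object; "newtons" is the grip in N (left out, the last holds). Time passes only in rows, so rows that repeat a pose let the fingers close. It gives the time, the measured TCP pose, the force and the opening at its end, in the units of the state.
- get_state(): the state, without advancing time (a new reading comes with each control period).
- read_camera(name): name is "scene" or "top" or "wrist"; returns the picture (384x512x3 uint8, blue, green, red); there is no depth.
- camera_info(name): a dict with "K" (3x3 intrinsics, pixels), "xyz" and "attitude" of the camera in the world. Camera axes: x right, y down, z forward; pixel columns grow to the right and rows downward; lengths in m; the calibration is good to about 2 mm. A picture is of the moment at which its call begins: read the wrist's pose just before it. camera_info takes no time and is no camera call; for the wrist camera it gives the pose at the moment of the call.
- hand_in(): hands the job in, once; it reports no verdict.
Trained networks look in the newest picture that a camera, given by its name, has taken for a name from the list of things; names that differ only in an ending like _2 or _b are one class to them, and where a whole thing is asked for, a point or a joint stands for the part that bears it (a point fixed in the world has none). Each returns a list of dicts, best first, with "p" (0 to 1); they miss things now and then, are a little off and sometimes report something else, mostly with a low value. They report only what shows in the picture. A call takes as long as a camera call.
- silhouettes(camera, label): "pixels" (384x512 bool, what is visible of it) and "box" ([left, top, width, height] in pixels, round what is visible of it).
The state is a dict: "clock": time; "joint_pos": joint angles; "qvel": joint speeds; "tau": joint torques, N m; "tcp_pos": TCP position; "orientation": TCP orientation; "wrist_force": force on the tool from outside, world axes, zero at the start; "ft_torque": the same for the moment, N m; "finger_gap": finger opening in m.
Only numpy, scipy, OpenCV 4.12 (cv2) and the standard library are available. Lean on these libraries where they do the work, as an engineer would, in place of code of your own. Each camera call takes 0.05 s, during which the arm holds its last target. There are 200 camera calls.

### The job

Push the turned part that stands on the ledge through the doorway into the catch tray: hold the self-closing flap open with one finger and slide the part past it with the other, so that the part itself never shoves the flap and the flap does not snap against it. Only push; do not grip or lift the part. Leave the brass fitting on the ledge, the jar and the wooden offcut where they are, and finish with the part lying still in the tray and the flap shut.

Things in the scene. Friction and masses are not known exactly. Their poses are not given: they have to be found in the camera images.
- outfeed: Grey sheet-metal outfeed, 270 x 110 mm, on a fixed pedestal: a flat aluminium ledge, then a doorway with a flap, then a sunken open-topped catch tray. Origin at bench height under the middle of the doorway. +x: the way the part travels, from ledge to tray; +y: to the flap's hinge side; z up. Posts 187 mm above the bench stand at x 0, y +-55 mm; nothing spans the doorway above.
- sill (a point): Middle of the ledge's end edge under the flap (outfeed x 0, y 0), at the height of the ledge's top, 140 mm above the bench. The ledge spans outfeed x -135 to 0 mm, y -52 to +52 mm, between side lips 8 mm high; its end at x -135 has no lip. Past the sill it drops straight down 43 mm into the tray.
- tray_in (a point): Middle of the catch tray's rubber floor, 97 mm above the bench. The tray's inside spans outfeed x 0 to 132 mm, y -52 to +52 mm; its walls rise to 168 mm above the bench.
- flap (a joint): Angle of the upright steel flap in rad: 0 shut across the doorway; it swings only into the tray, up to 1.5. A spring shuts it (0.08 N m when shut, 0.16 N m wide open). A finger pushing it along +x slides outward along it as it opens; past the flap's end, 100 mm from the hinge line, it loses it and the flap snaps shut.
- flap_hinge (a point): On the flap's upright hinge line (outfeed x 0, y +50 mm), 162 mm above the bench, half-way up the flap.
- flap_edge (a point): Middle of the flap's free upright edge, 100 mm from the hinge line. The flap is a 2.5 mm sheet from 144 to 182 mm above the bench; shut, its free edge is at outfeed y -50 mm.
- piece: Brass-coloured turned part with a steel pin on top, standing on the ledge: a round stepped disc 22 mm in diameter, 15 mm high, 20 mm with the pin, about 18 g; origin at the centre of its underside, z up its axis. Starts 60 to 105 mm before the doorway, at outfeed y 0 to +22 mm. Two like it already stand in the tray and do not matter.
- parts_jar: Clear screw jar with a blue lid, 65 mm in diameter, 60 mm high; origin at the centre of its underside. Bystander.
- offcut: Short wooden offcut lying flat, 45 x 85 x 22 mm; origin at the centre of its underside. Bystander.
- brass_fitting: Slim brass pipe fitting with a hexagon, standing upright on the ledge near the lip away from the hinge (outfeed x -120 to -90 mm, y about -39 mm), 16 x 18 mm, 34 mm high; origin at the centre of its underside. Bystander.

How it is judged:
By the outcome, as a careful person would: the job done as asked, in the order asked, and still so for the second after the job is handed in, with the robot touching nothing.
It also fails if it takes over 38 s, if anything falls off the work surface, if the arm or the gripper's body presses on something with over 40 N, if the wrist force passes 120 N, or if a joint passes its speed limit or range.

## Working session

There is one attempt and no reset: what is moved stays moved. The work goes in short steps, Python scripts to look and compute and a tool call to move; the robot and the scene stay as the last step left them, time stands still between calls to the robot, and variables do not carry over. Pictures are saved under pics/ and viewed, about 8 in all and at most 12, crops included, and the job is handed in when it is done.

Besides the shell and the picture viewer there is one more tool, called after "Call:" by a JSON object that holds its "op" and its "data", one argument or row to a line. send_rows: Moves the arm, as the interface text tells. Its arguments: {"type":"object","properties":{"series":{"type":"array"},"newtons":{"type":"number"}},"required":["series"]}

```bash
mkdir -p pics; ls
python3 - <<'E'
from workcell import *
import cv2
s=get_state(); print({k:s[k] for k in('clock','tcp_pos','orientation','finger_gap')})
for n in('scene','top'):
    im=read_camera(n); cv2.imwrite(f'pics/{n}0.png',im); c=camera_info(n); print(n,c)
    for l in('outfeed','piece','flap','brass_fitting','parts_jar','offcut'):
        for d in silhouettes(n,l)[:4]: print(l,round(d['p'],2),d['box'])
try: print(grip_point_offset)
except Exception as e: print(e)
E
```

```text
pics
{'clock': 0.0, 'tcp_pos': array([ 0.2544777 , -0.51504756,  0.23039929]), 'orientation': array([-9.13298533e-04,  9.73802325e-01,  2.27394353e-01, -8.28875317e-05]), 'finger_gap': 0.08570344267912823}
scene {'K': array([[462.83981476,   0.        , 243.04887508],
       [  0.        , 462.83981476, 192.58989345],
       [  0.        ,   0.        ,   1.        ]]), 'xyz': array([0.01563926, 0.58498947, 0.76598953]), 'attitude': array([ 0.18355567, -0.4595085 ,  0.81215616, -0.30913044])}
outfeed 0.69 [208.8, 106.9, 132.4, 120.6]
flap 0.65 [261.0, 133.7, 37.7, 39.8]
brass_fitting 0.44 [254.0, 193.2, 8.1, 17.7]
parts_jar 0.57 [191.6, 262.2, 35.9, 44.7]
offcut 0.69 [252.9, 241.0, 49.9, 40.1]
top {'K': array([[357.43994538,   0.        , 253.24458154],
       [  0.        , 357.43994538, 188.23344383],
       [  0.        ,   0.        ,   1.        ]]), 'xyz': array([0.417109  , 0.30270991, 0.95826609]), 'attitude': array([-0.0354246 ,  0.70742921, -0.70426845,  0.04790588])}
outfeed 0.8 [230.3, 138.8, 120.6, 82.1]
piece 0.72 [282.6, 153.5, 13.0, 30.5]
piece 0.41 [226.6, 136.5, 128.2, 83.5]
flap 0.61 [280.8, 153.6, 19.5, 44.5]
flap 0.38 [226.1, 140.2, 127.5, 81.4]
parts_jar 0.79 [187.6, 213.9, 31.0, 25.5]
offcut 0.69 [238.2, 220.9, 35.5, 19.6]
0.0187
```

Run:
```python
import cv2,numpy as np
a=cv2.imread('pics/scene0.png')[90:290,170:350]; b=cv2.imread('pics/top0.png')[120:250,180:360]
a=cv2.resize(a,None,fx=3,fy=3,interpolation=2); b=cv2.resize(b,None,fx=4.4,fy=4.4,interpolation=2)
cv2.imwrite('pics/a.png',a);cv2.imwrite('pics/b.png',b)
```

```text
(no output)
```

View pics/a.png

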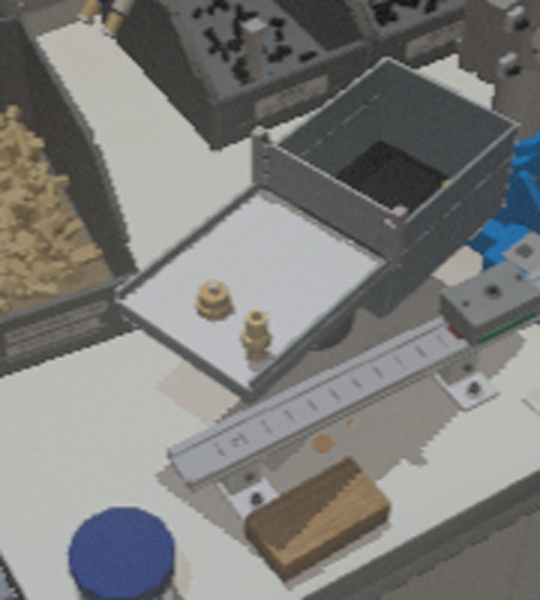

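View pics/b.png

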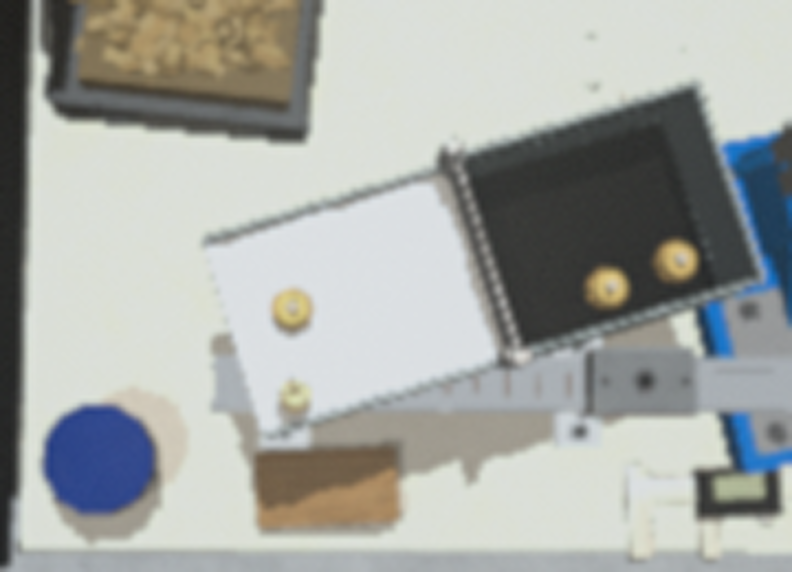

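```bash
cat > h.py <<'E'
from workcell import *
import numpy as np, cv2
from scipy.optimize import least_squares
from scipy.spatial.transform import Rotation as R
def rot(q): return R.from_quat(np.roll(q,-1))
def proj(c,P):
    p=rot(c['attitude']).inv().apply(np.atleast_2d(P)-c['xyz']); return p[:,:2]/p[:,2:]*[c['K'][0,0],c['K'][1,1]]+c['K'][:2,2]
def ray(c,uv,z):
    d=rot(c['attitude']).apply(np.append((np.array(uv)-c['K'][:2,2])/c['K'][0,0],1)); return c['xyz']+d*(z-c['xyz'][2])/d[2]
def w2o(p,P): return rot_z(-p[2])@(np.array(P)[:2]-p[:2])
def rot_z(a): return np.array([[np.cos(a),-np.sin(a)],[np.sin(a),np.cos(a)]])
def o2w(p,P): P=np.array(P,float); return np.append(rot_z(p[2])@P[:2]+p[:2],P[2:])
E
python3 - <<'E'
from h import *
O=np.array([[-.135,.055,.148],[-.135,-.055,.148],[.135,.055,.168],[.135,-.055,.168],[0,.055,.187],[0,-.055,.187]])
top=np.array([[207,240],[268,436],[697,90],[762,277],[452,150],[515,355]])/4.4+[180,120]
sc=np.array([[120,292],[250,395],[387,60],[518,127],[262,132],[398,212]])/3+[170,90]
ct,cs=camera_info('top'),camera_info('scene')
def res(p,w=(1,1)):
    W=np.array([o2w(p,o) for o in O]); return np.r_[w[0]*(proj(ct,W)-top).ravel(),w[1]*(proj(cs,W)-sc).ravel()]
for w in((1,1),(1,0),(0,1)):
    r=least_squares(res,[.42,.2,-1.3],args=(w,)); p=r.x; print(w,p.round(4),np.abs(r.fun).max().round(2)); 
    if w==(1,1): print(r.fun.reshape(-1,2).round(1).tolist()); np.save('pose.npy',p)
    A=ray(ct,np.array([292,308])/4.4+[180,120],.158); B=ray(cs,np.array([214,286])/3+[170,90],.160)
    F=ray(ct,np.array([293,388])/4.4+[180,120],.174);G=ray(cs,np.array([256,314])/3+[170,90],.174)
    print([ (w2o(p,q)*1000).round(1).tolist() for q in(A,B,F,G)],A.round(4))
p=np.load('pose.npy')
for n in('sill','hinge','edge'): print(n,o2w(p,{'sill':[0,0,.14],'hinge':[0,.05,.16],'edge':[0,-.05,.16]}[n]).round(4))
s=get_state(); T=rot(s['orientation']); print(T.as_matrix().round(3)); print(s['clock'])
E
```

```text
(1, 1) [ 0.5325  0.2089 -1.2653] 3.21
[[-2.4, -0.0], [-2.2, 1.5], [-0.5, -1.9], [0.6, 1.4], [-0.4, -0.2], [0.8, 0.8], [-1.4, 0.2], [1.0, -3.2], [0.4, -1.0], [1.4, -0.7], [-0.2, 0.3], [1.0, -0.0]]
[[-98.3, 5.1], [-100.1, 6.0], [-110.2, -35.1], [-110.1, -35.7]] [0.5079 0.3042 0.158 ]
(1, 0) [ 0.5332  0.2074 -1.2676] 2.08
[[-100.0, 4.7], [-101.7, 5.6], [-111.8, -35.6], [-111.7, -36.2]] [0.5079 0.3042 0.158 ]
(0, 1) [ 0.5312  0.2106 -1.2635] 2.27
[[-96.3, 6.1], [-98.1, 6.9], [-108.3, -34.2], [-108.2, -34.8]] [0.5079 0.3042 0.158 ]
sill [0.5325 0.2089 0.14  ]
hinge [0.5802 0.224  0.16  ]
edge [0.4848 0.1939 0.16  ]
[[ 0.897  0.443  0.   ]
 [ 0.443 -0.897 -0.   ]
 [-0.     0.    -1.   ]]
0.7
```

View pics/scene0.png

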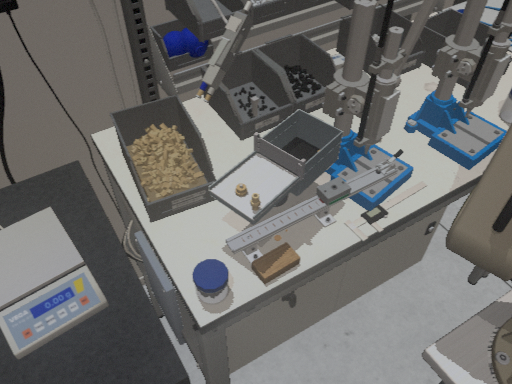

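View pics/top0.png

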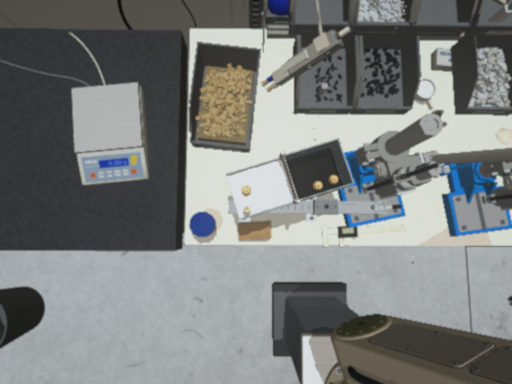

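Run:
```python
import cv2,numpy as np
a=cv2.imread('pics/scene0.png')[0:210,300:430]; b=cv2.imread('pics/top0.png')[95:240,325:455]
a=cv2.resize(a,None,fx=2.8,fy=2.8,interpolation=2); b=cv2.resize(b,None,fx=3.2,fy=3.2,interpolation=2)
H=max(a.shape[0],b.shape[0]); c=np.zeros((H,a.shape[1]+b.shape[1],3),np.uint8); c[:a.shape[0],:a.shape[1]]=a;c[:b.shape[0],a.shape[1]:]=b
print(c.shape,a.shape);cv2.imwrite('pics/c.png',c)
```

```text
(588, 780, 3) (588, 364, 3)
```

View pics/c.png

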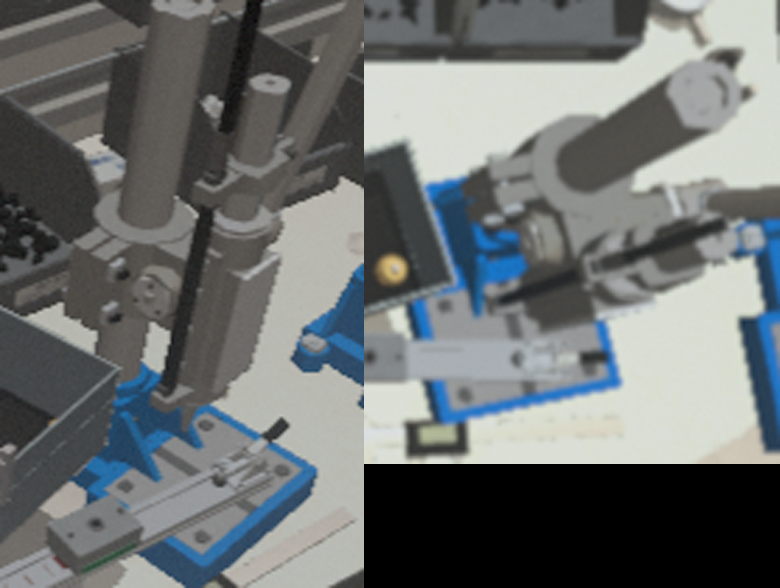

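Run:
```python
from h import *
ct,cs=camera_info('top'),camera_info('scene')
def tri(s,t):
    s=np.array(s)/2.8+[300,0]; t=np.array(t)/3.2+[325,95]
    r=least_squares(lambda P:np.r_[proj(cs,P)[0]-s,proj(ct,P)[0]-t],[.45,.05,.3]); return r.x.round(3),np.abs(r.fun).max().round(1)
print('col top',tri((185,3),(342,97)));print('collar',tri((145,212),(221,160)));print('ram body low',tri((185,405),(165,300)),'ram top',tri((268,85),(321,243)))
print('blue base corner', tri((190,585),(82,418)),tri((312,470),(255,382)))
```

```text
col top (array([ 0.593, -0.004,  0.385]), np.float64(0.4))
collar (array([ 0.596, -0.006,  0.229]), np.float64(0.1))
ram body low (array([ 0.521, -0.011,  0.098]), np.float64(0.8)) ram top (array([ 0.516, -0.002,  0.365]), np.float64(2.2))
blue base corner (array([ 0.436,  0.029, -0.003]), np.float64(2.1)) (array([ 0.462, -0.109,  0.028]), np.float64(0.7))
```

Call:
{"op": "send_rows", "data": {
  "series": [0, -4, 0, 0, 0, 3, 1, 0, -8, 0, 0, 0, 6, 1, 0, -12, 0, 0, 0, 6, 1, 0, -16, 0, 0, 0, 6, 1, 0, -19, 0, 0, 0, 6, 0.7, 0, -19, 0, 0, 0, 6, 0.7]
}}

```text
clock: 1.2
tcp_pos: [0.1687, -0.3395, 0.2311]
orientation: [-0.002, 0.984, 0.176, -0.0]
wrist_force: [-0.2, 0.1, -0.6]
finger_gap: 0.0638
```

```bash
python3 -c "
from h import *
s=get_state();print(s['clock'],s['tcp_pos'].round(4),s['joint_pos'].round(3),s['finger_gap']);print(rot(s['orientation']).as_matrix().round(4))"
```

```text
1.2 [ 0.1687 -0.3395  0.2311] [-1.322 -0.065 -0.391  1.248 -0.     1.466] 0.06376032647134673
[[ 9.380e-01  3.466e-01 -1.200e-03]
 [ 3.466e-01 -9.380e-01  3.500e-03]
 [ 1.000e-04 -3.700e-03 -1.000e+00]]
```

Run:
```python
from h import *
s=get_state(); M=rot(s['orientation']).as_matrix(); p0=s['tcp_pos']
p=np.load('pose.npy'); goal=o2w(p,[-.084,.009,.23]); print('goal',goal,np.hypot(*goal[:2]),np.degrees(np.arctan2(goal[1],goal[0])))
r=.379;a0=np.degrees(np.arctan2(p0[1],p0[0]))
def c(az,r): a=np.radians(az); return np.array([r*np.cos(a),r*np.sin(a),p0[2]])
A=[c(a0+6*(i+1),r) for i in range(10)]
print((M.T@(np.array(A)-p0).T*100).T.round(1).tolist())
M2=M@R.from_rotvec([0,0,np.radians(-70)]).as_matrix(); q=A[-1]
B=[c(a0+66,r),c(a0+72,r),c(a0+78,r),c(a0+84,r),c(a0+90,r),c(a0+94,r)]; d=(goal-B[-1]);d[2]=0;B+= [B[-1]+d*k/6 for k in (1,2,3,4)]
print((M2.T@(np.array(B)-q).T*100).T.round(1).tolist())
```

```text
goal [0.51583548 0.29175231 0.23      ] 0.5926260682641409 29.49214378422564
[[3.9, -0.6, 0.0], [7.7, -1.7, 0.0], [11.4, -3.1, 0.0], [15.0, -4.9, 0.0], [18.3, -7.1, 0.0], [21.4, -9.6, 0.0], [24.2, -12.4, 0.0], [26.7, -15.5, 0.1], [28.8, -18.8, 0.1], [30.6, -22.4, 0.1]]
[[4.0, 0.1, 0.0], [7.9, -0.3, 0.0], [11.8, -1.1, 0.0], [15.6, -2.2, 0.1], [19.2, -3.8, 0.1], [21.6, -5.0, 0.1], [23.2, -1.9, 0.1], [24.9, 1.3, 0.1], [26.5, 4.4, 0.1], [28.2, 7.6, 0.1]]
```

Call:
{"op": "send_rows", "data": {
  "series": [3.9, -0.6, 0, 0, 0, -7, 0.7, 7.7, -1.7, 0, 0, 0, -14, 0.7, 11.4, -3.1, 0, 0, 0, -21, 0.7, 15, -4.9, 0, 0, 0, -28, 0.7, 18.3, -7.1, 0, 0, 0, -35, 0.7, 21.4, -9.6, 0, 0, 0, -42, 0.7, 24.2, -12.4, 0, 0, 0, -49, 0.7, 26.7, -15.5, 0, 0, 0, -56, 0.7, 28.8, -18.8, 0, 0, 0, -63, 0.7, 30.6, -22.4, 0, 0, 0, -70, 0.7]
}}

```text
clock: 2.03
tcp_pos: [0.3812, -0.0274, 0.2316]
orientation: [0.001, 0.703, 0.711, 0.0]
wrist_force: [1.6, -0.2, -0.1]
finger_gap: 0.0598
```

Call:
{"op": "send_rows", "data": {
  "series": [4, 0.1, 0, 0, 0, -7, 0.7, 7.9, -0.3, 0, 0, 0, -14, 0.7, 11.8, -1.1, 0, 0, 0, -21, 0.7, 15.6, -2.2, 0, 0, 0, -28, 0.7, 19.2, -3.8, 0, 0, 0, -35, 0.7, 21.6, -5, 0, 0, 0, -42, 0.7, 23.2, -1.9, 0, 0, 0, -49, 0.7, 24.9, 1.3, 0, 0, 0, -56, 0.7, 26.5, 4.4, 0, 0, 0, -63, 0.7, 28.2, 7.6, 0, 0, 0, -70, 0.7]
}}

```text
clock: 2.87
tcp_pos: [0.4559, 0.2549, 0.2315]
orientation: [0.001, 0.168, 0.986, 0.0]
wrist_force: [0.0, 0.2, 1.3]
finger_gap: 0.0595
```

Run:
```python
from h import *
s=get_state(); print(s['clock'],s['tcp_pos'].round(4),s['joint_pos'].round(3),s['finger_gap'],s['wrist_force'])
M=rot(s['orientation']).as_matrix();print(M.round(3)); p=np.load('pose.npy')
print('shift cm',M.T@(o2w(p,[-.084,.009,.225])-s['tcp_pos'])*100,'turn',np.degrees(np.arctan2(M[1,1],M[0,1]))-np.degrees(p[2]+np.pi))
```

```text
2.8667 [0.4559 0.2549 0.2315] [ 0.356  0.21  -0.091  1.269 -0.     0.693] 0.059529700848205004 [0.01763054 0.23724317 1.28174581]
[[-0.944  0.331  0.001]
 [ 0.331  0.944  0.   ]
 [-0.001  0.001 -1.   ]]
shift cm [-4.44063633  5.46298603  0.65564234] turn -36.80439015772585
```

Call:
{"op": "send_rows", "data": {
  "series": [-1, 1.2, 0, 0, 0, -7, 0.75, -2, 2.4, 0, 0, 0, -14, 0.75, -3, 3.6, 0, 0, 0, -21, 0.75, -4, 4.8, 0, 0, 0, -28, 0.75, -4.4, 5.5, 0, 0, 0, -35, 0.75, -4.4, 5.5, 0, 0, 0, -36.8, 0.75, -4.4, 5.5, 0, 0, 0, -36.8, 0.75]
}}

```text
clock: 3.45
tcp_pos: [0.5152, 0.2908, 0.2307]
orientation: [-0.0, -0.149, 0.989, -0.0]
wrist_force: [-0.9, -0.8, 0.2]
finger_gap: 0.0639
```

Run:
```python
from h import *
s=get_state(); print(s['clock'],s['tcp_pos'].round(4),s['joint_pos'].round(3),s['finger_gap'],rot(s['orientation']).as_matrix().round(3).tolist())
w=read_camera('wrist');c=camera_info('wrist');print(c)
t=read_camera('scene'); tp=read_camera('top')
cv2.imwrite('pics/w1.png',w);cv2.imwrite('pics/t1.png',tp)
a=cv2.resize(t[60:240,170:410],None,fx=1.6,fy=1.6)
o=np.zeros((384,512+384,3),np.uint8); o[:,:512]=w; o[:288,512:]=a
o=cv2.resize(o,None,fx=.89,fy=.89,interpolation=3); print(o.shape); cv2.imwrite('pics/d.png',o[:, :800])
```

```text
3.45 [0.5152 0.2908 0.2307] [ 0.378  0.346  0.091  1.316 -0.     0.079] 0.06387132295174411 [[-0.956, -0.295, -0.0], [-0.295, 0.956, -0.0], [0.0, -0.0, -1.0]]
{'K': array([[298.63292832,   0.        , 250.0571795 ],
       [  0.        , 298.63292832, 191.03346921],
       [  0.        ,   0.        ,   1.        ]]), 'xyz': array([0.43699272, 0.26602905, 0.37354309]), 'attitude': array([0.09540615, 0.58694974, 0.79356836, 0.12898423])}
(342, 797, 3)
```

View pics/d.png

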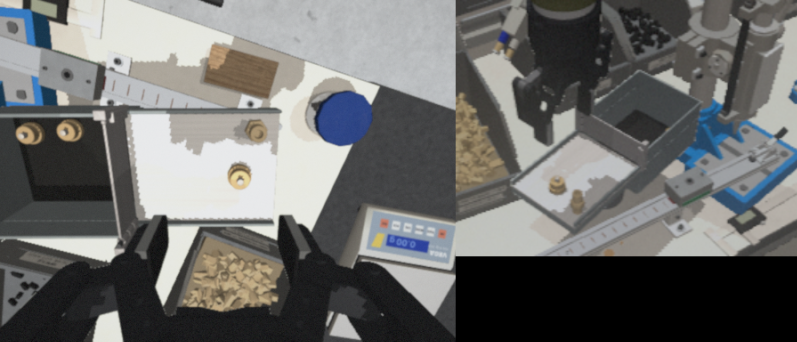

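Run:
```python
import cv2
w=cv2.imread('pics/w1.png')[105:290,70:330]; cv2.imwrite('pics/e.png',cv2.resize(w,None,fx=3,fy=3,interpolation=2))
```

```text
(no output)
```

View pics/e.png

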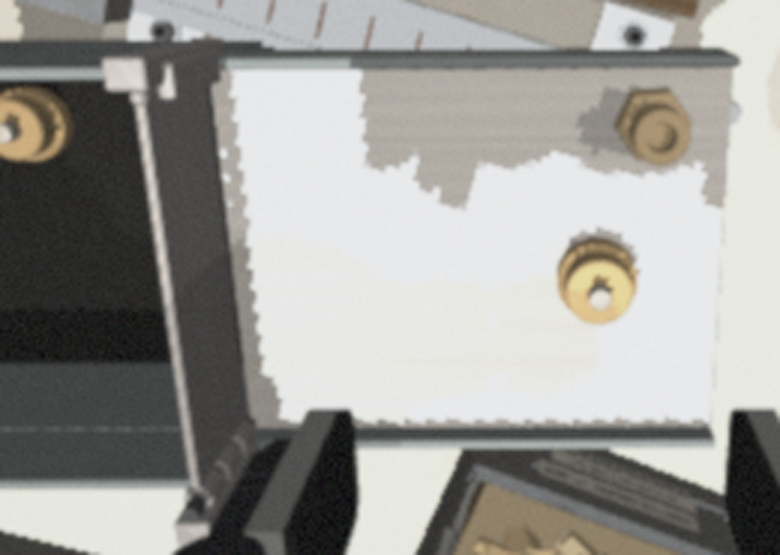

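```bash
cat > fit.py <<'E'
from h import *
off=np.array([70,105]); f=lambda L:np.array(L)/3+off
O=np.array([[-.135,-.052,.14],[-.135,.052,.14],[0,-.052,.14],[0,.052,.14],[0,-.05,.182],[0,.05,.182]])
U=f([[732,68],[713,428],[212,75],[250,420],[140,95],[192,490]])
c={'K':np.array([[298.63292832,0,250.0571795],[0,298.63292832,191.03346921],[0,0,1]]),'xyz':np.array([0.43699272,0.26602905,0.37354309]),'attitude':np.array([0.09540615,0.58694974,0.79356836,0.12898423])}
r=least_squares(lambda p:(proj(c,np.array([o2w(p,o) for o in O]))-U).ravel(),np.load('pose.npy'))
p=r.x;print(p.round(4),r.fun.reshape(-1,2).round(1).tolist())
# with camera z offset free
r2=least_squares(lambda q:(proj(c,np.array([o2w(q[:3],o)+[0,0,q[3]] for o in O]))-U).ravel(),np.r_[p,0]);print('free z',r2.x.round(4),np.abs(r2.fun).max())
for n,uv,z in(('pin',(600,297),.160),('disc',(597,285),.155),('fit',(658,135),.174)):
    P=ray(c,f(uv),z);print(n,P.round(4),(w2o(p,P)*1000).round(1))
np.save('pose2.npy',p)
s=get_state();print('tcp in outfeed',w2o(p,s['tcp_pos'])*1000)
E
python3 fit.py
```

```text
[ 0.5359  0.2072 -1.2805] [[1.2, -0.3], [-1.4, -0.2], [-1.0, -3.8], [-0.6, 1.5], [0.3, -0.0], [1.0, 3.6]]
free z [ 0.5367  0.207  -1.2798 -0.0022] 3.3433233348775815
pin [0.5107 0.3046 0.16  ] [-100.5    3.7]
disc [0.5095 0.3037 0.155 ] [-100.     2.3]
fit [0.4651 0.3023 0.174 ] [-111.4  -40.7]
tcp in outfeed [-85.75505145   3.16003485]
```

```bash
cat >> fit.py <<'E'
M=rot(s['orientation']).as_matrix();o=M.T@(c['xyz']-s['tcp_pos']);print('cam in tool',o.round(4))
for uv in((351,412),(733,412)):
    d=M.T@rot(c['attitude']).apply(np.append((f(uv)-c['K'][:2,2])/298.63,1))
    for y in (.032,):
        k=(np.sign(d[1])*y-o[1])/d[1];print('via y',(o+k*d).round(4))
    k=(.011-o[0])/d[0];print('via x',(o+k*d).round(4))
print('shift to y8,yaw', (M.T@(o2w(p,[-.0855,.008,s['tcp_pos'][2]])-s['tcp_pos'])*100).round(2), np.degrees(np.arctan2(M[1,1],M[0,1])-(p[2]+np.pi)))
E
python3 fit.py | tail -6
```

```text
cam in tool [ 0.0812 -0.0006 -0.1424]
via y [ 0.0097 -0.032  -0.0092]
via x [ 0.011  -0.0314 -0.0116]
via y [ 0.0086  0.032  -0.0071]
via x [ 0.011   0.0309 -0.0116]
shift to y8,yaw [-0.48 -0.03 -0.  ] 0.3855683465919855
```

Call:
{"op": "send_rows", "data": {
  "series": [-0.5, 0, 2, 0, 0, 0.4, 0.75, -0.5, 0, 4, 0, 0, 0.4, 0.75, -0.5, 0, 6, 0, 0, 0.4, 0.75, -0.5, 0, 7.5, 0, 0, 0.4, 0.75, -0.5, 0, 8.5, 0, 0, 0.4, 0.75, -0.5, 0, 9, 0, 0, 0.4, 0.75, -0.5, 0, 9.2, 0, 0, 0.4, 0.75, -0.5, 0, 9.2, 0, 0, 0.4, 0.75]
}}

```text
clock: 4.27
tcp_pos: [0.5193, 0.2918, 0.1396]
orientation: [0.0, -0.145, 0.989, 0.0]
wrist_force: [-0.0, 0.6, 0.1]
finger_gap: 0.0643
```

Run:
```python
from h import *
s=get_state(); p=np.load('pose2.npy');print(s['clock'],s['tcp_pos'].round(4),w2o(p,s['tcp_pos'])*1000,s['finger_gap'],s['wrist_force'])
w=read_camera('wrist');sc=read_camera('scene')
cv2.imwrite('pics/w2.png',w);cv2.imwrite('pics/s2.png',sc)
a=cv2.resize(sc[80:230,190:350],None,fx=2.5,fy=2.5,interpolation=2);b=w[:375,100:500]
cv2.imwrite('pics/f.png',np.hstack([a,b]))
```

```text
4.2667 [0.5193 0.2918 0.1396] [-85.75221583   8.28455668] 0.06430922919570563 [-0.00230667  0.58985835  0.05976611]
```

View pics/f.png

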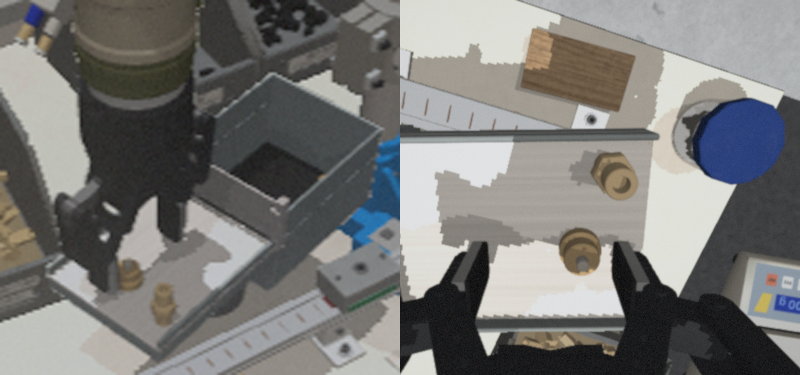

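Run:
```python
from h import *
s=get_state();p=np.load('pose2.npy');c=camera_info('wrist')
for n,uv,z in(('pin',(282,265),.160),('disc',(280,252),.1525),('disc lo',(279,246),.148),('tipR',(316,243),.148),('tipL',(188,243),.148)):print(n,(w2o(p,ray(c,uv,z))*1000).round(1))
print(w2o(p,s['tcp_pos'])*1000)
```

```text
pin [-100.3    5.2]
disc [-99.9   2.6]
disc lo [-99.8   1.8]
tipR [-118.5    0. ]
tipL [-53.7   0.1]
[-85.84277169   8.83288489]
```

Call:
{"op": "send_rows", "data": {
  "series": [0.2, 0, 0, 0, 0, 0, 0.75, 0.2, -0.4, 0, 0, 0, 0, 0.75, 0.2, -0.8, 0, 0, 0, 0, 0.75, 0.2, -1.3, 0, 0, 0, 0, 0.75, 0.2, -1.8, 0, 0, 0, 0, 0.75, 0.2, -2.4, 0, 0, 0, 0, 0.75, 0.2, -3, 0, 0, 0, 0, 0.75, 0.2, -3.6, 0, 0, 0, 0, 0.75, 0.2, -4.2, 0, 0, 0, 0, 0.75, 0.2, -4.8, 0, 0, 0, 0, 0.75]
}}

```text
clock: 5.2
tcp_pos: [0.5315, 0.2452, 0.1394]
orientation: [0.0, -0.145, 0.989, 0.001]
wrist_force: [-0.3, 3.4, 0.0]
finger_gap: 0.0639
```

Call:
{"op": "send_rows", "data": {
  "series": [0, -0.6, 0, 0, 0, 0, 0.75, 0, -1.2, 0, 0, 0, 0, 0.75, 0, -1.8, 0, 0, 0, 0, 0.75, 0, -2.4, 0, 0, 0, 0, 0.75, 0, -3, 0, 0, 0, 0, 0.75, 0, -3.6, 0, 0, 0, 0, 0.75, 0, -3.6, 0, 0, 0, 0, 0.75]
}}

```text
clock: 5.78
tcp_pos: [0.5415, 0.2092, 0.1391]
orientation: [-0.0, -0.144, 0.99, -0.001]
wrist_force: [-1.9, -0.1, -0.5]
finger_gap: 0.0641
```

Run:
```python
from h import *
s=get_state(); p=np.load('pose2.npy');print(s['clock'],s['tcp_pos'].round(4),w2o(p,s['tcp_pos'])*1000,s['finger_gap'],s['wrist_force'])
w=read_camera('wrist');sc=read_camera('scene')
cv2.imwrite('pics/w3.png',w);cv2.imwrite('pics/s3.png',sc)
a=cv2.resize(sc[80:230,190:350],None,fx=2.5,fy=2.5,interpolation=2);b=w[:375,50:450]
cv2.imwrite('pics/g.png',np.hstack([a,b]))
```

```text
5.7833 [0.5415 0.2092 0.1391] [-0.32016307  5.8635915 ] 0.06409005866123293 [-1.86239025 -0.13025392 -0.54554036]
```

View pics/g.png

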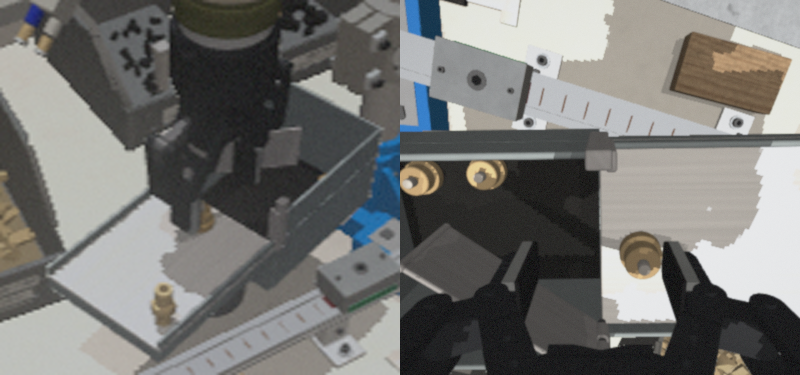

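Call:
{"op": "send_rows", "data": {
  "series": [0, -0.5, 0, 0, 0, 0, 0.75, 0, -1, 0, 0, 0, 0, 0.75, 0, -1.5, 0, 0, 0, 0, 0.75, 0, -1.9, 0, 0, 0, 0, 0.75, 0, -2.3, 0, 0, 0, 0, 0.75, 0, -2.7, 0, 0, 0, 0, 0.75, 0, -3.1, 0, 0, 0, 0, 0.75, 0, -3.4, 0, 0, 0, 0, 0.75, 0, -3.6, 0, 0, 0, 0, 0.75, 0, -3.6, 0, 0, 0, 0, 0.75]
}}

```text
clock: 6.72
tcp_pos: [0.5519, 0.1756, 0.1392]
orientation: [-0.0, -0.145, 0.989, -0.0]
wrist_force: [-2.8, 0.5, 0.2]
finger_gap: 0.0641
```

Run:
```python
from h import *
s=get_state(); p=np.load('pose2.npy');print(s['clock'],s['tcp_pos'].round(4),w2o(p,s['tcp_pos'])*1000,s['finger_gap'],s['wrist_force'])
w=read_camera('wrist');sc=read_camera('scene')
cv2.imwrite('pics/w4.png',w);cv2.imwrite('pics/s4.png',sc)
a=cv2.resize(sc[80:230,190:350],None,fx=2.5,fy=2.5,interpolation=2);b=w[:375,50:450]
cv2.imwrite('pics/i.png',np.hstack([a,b]))
```

```text
6.7167 [0.5519 0.1756 0.1392] [34.93017318  6.20247031] 0.0641343527832202 [-2.7736096   0.48116718  0.2039907 ]
```

View pics/i.png

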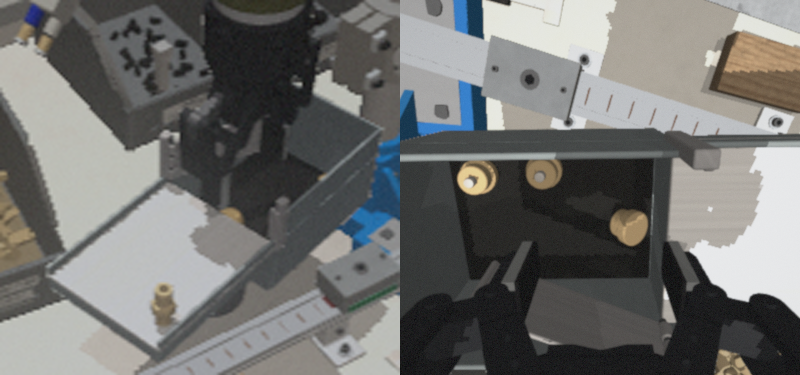

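Run:
```python
from h import *
p=np.load('pose2.npy');cs=camera_info('scene');cw=camera_info('wrist')
w=read_camera('wrist');a=cv2.imread('pics/w4.png');d=cv2.absdiff(w,a)[190:270,240:320];print('diff',d.max(),d.mean())
s=[283,166];t=[279,227]
r=least_squares(lambda P:np.r_[proj(cs,P)[0]-s,proj(cw,P)[0]-t],[.5,.2,.12]);print(r.x,w2o(p,r.x)*1000,np.abs(r.fun).max())
for z in(.11,.13,.15):print(z,w2o(p,ray(cw,t,z))*1000,w2o(p,ray(cs,s,z))*1000)
```

```text
diff 114 6.744270833333333
[0.54246918 0.19023137 0.1194394 ] [18.16983257  1.38795514] 0.23041092506679206
0.11 [17.18238532  5.79316893] [26.0374773  7.8236892]
0.13 [19.29344173 -3.66742583] [ 9.66768616 -4.3170394 ]
0.15 [ 21.40449813 -13.1280206 ] [ -6.70210497 -16.45776799]
```

Call:
{"op": "send_rows", "data": {
  "series": [0, 0, 0, 0, 0, 0, 0.75, 0, 0, 0, 0, 0, 0, 0.75, 0, 0, 0, 0, 0, 0, 0.75, 0, 0, 0, 0, 0, 0, 0.75, 0, 0, 0, 0, 0, 0, 0.75, 0, 0, 0, 0, 0, 0, 0.75, 0, 0, 0, 0, 0, 0, 0.75, 0, 0, 0, 0, 0, 0, 0.75]
}}

```text
clock: 7.53
tcp_pos: [0.5517, 0.1762, 0.1393]
orientation: [-0.0, -0.145, 0.989, -0.0]
wrist_force: [-2.1, -1.4, -0.8]
finger_gap: 0.0641
```

Run:
```python
from h import *
p=np.load('pose2.npy');cw=camera_info('wrist')
a=read_camera('wrist'); b=read_camera('wrist');b=read_camera('wrist');sc=read_camera('scene')
d=cv2.absdiff(a,b)[150:270,100:320];print('diff',d.max(),d.mean())
i=cv2.resize(sc[80:230,190:350],None,fx=2.5,fy=2.5,interpolation=2);cv2.imwrite('pics/j.png',np.hstack([i,b[:375,50:450]]))
s=get_state();print(s['clock'],s['wrist_force'],s['finger_gap'])
```

```text
diff 39 3.1056060606060605
7.7333 [-1.64857542 -1.14959026  0.0678463 ] 0.06409032815004524
```

View pics/j.png

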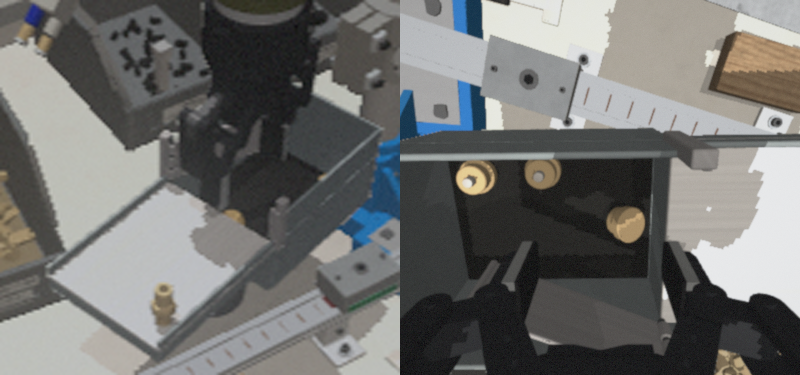

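Call:
{"op": "send_rows", "data": {
  "series": [0, 0.4, 0, 0, 0, 0, 0.75, 0, 0.9, 0, 0, 0, 0, 0.75, 0, 1.4, 0, 0, 0, 0, 0.75, 0, 1.9, 0, 0, 0, 0, 0.75, 0, 2.4, 0, 0, 0, 0, 0.75, 0, 2.9, 0, 0, 0, 0, 0.75, 0, 3.4, 0, 0, 0, 0, 0.75, 0, 3.9, 0, 0, 0, 0, 0.75, 0, 4.4, 0, 0, 0, 0, 0.75, 0, 4.9, 0, 0, 0, 0, 0.75]
}}

```text
clock: 8.57
tcp_pos: [0.5374, 0.2238, 0.1392]
orientation: [-0.0, -0.145, 0.989, 0.0]
wrist_force: [-2.3, 0.7, 0.1]
finger_gap: 0.064
```

Call:
{"op": "send_rows", "data": {
  "series": [0, 0.5, 0, 0, 0, 0, 0.75, 0, 1, 0, 0, 0, 0, 0.75, 0, 1.5, 0, 0, 0, 0, 0.75, 0, 2, 0, 0, 0, 0, 0.75, 0, 2.4, 0, 0, 0, 0, 0.75, 0, 2.8, 0, 0, 0, 0, 0.75, 0, 3.2, 0, 0, 0, 0, 0.75, 0, 3.6, 0, 0, 0, 0, 0.75, 0, 4.2, 0, 0, 0, 0, 0.75, 0, 4.7, 0, 0, 0, 0, 0.75]
}}

```text
clock: 9.4
tcp_pos: [0.5246, 0.2686, 0.1395]
orientation: [0.001, -0.145, 0.989, -0.0]
wrist_force: [0.6, -0.3, -0.1]
finger_gap: 0.0641
```

Call:
{"op": "send_rows", "data": {
  "series": [0, 0, 0, 0, 0, 0, 0.75, 0, 0, -1, 0, 0, 0, 0.75, 0, 0, -3, 0, 0, 0, 0.75, 0, 0, -6, 0, 0, 0, 0.75, 0, 0, -9, 0, 0, 0, 0.75, 0, 0, -12, 0, 0, 0, 0.75, 0, 0, -12, 0, 0, 0, 0.75]
}}

```text
clock: 9.98
tcp_pos: [0.5269, 0.2688, 0.2669]
orientation: [0.005, -0.145, 0.989, 0.001]
wrist_force: [1.0, -0.5, 0.4]
finger_gap: 0.0642
```

Run:
```python
from h import *
p=np.load('pose2.npy')
a=read_camera('wrist');t=read_camera('top');sc=read_camera('scene')
i=cv2.resize(sc[80:280,180:350],(400,470),interpolation=2);cv2.imwrite('pics/k.png',np.hstack([i,cv2.copyMakeBorder(a[:,50:450],0,86,0,0,0)]))
b=read_camera('wrist');print('diff',cv2.absdiff(a,b)[:270].max())
t0=cv2.imread('pics/top0.png')
for l in('parts_jar','offcut','brass_fitting'):print(l,[d['box'] for d in silhouettes('top',l)[:1]])
s=get_state();print(s['clock'],w2o(p,s['tcp_pos'])*1000,s['tcp_pos'],s['wrist_force'])
```

```text
diff 193
parts_jar [[188.9, 211.8, 26.3, 26.5]]
offcut [[238.9, 224.0, 34.0, 15.2]]
brass_fitting [[247.3, 207.1, 2.2, 7.1]]
10.3333 [-61.64600185   5.38373137] [0.5234488  0.26785069 0.25780375] [0.0042846  0.24937953 0.50818021]
```

View pics/k.png

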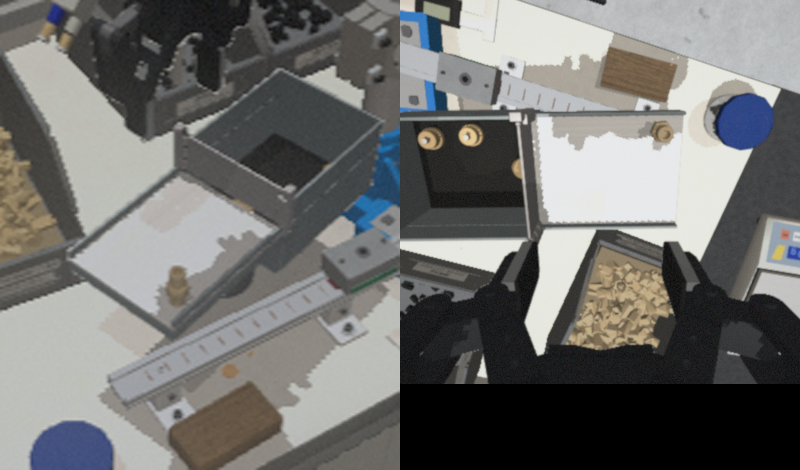

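Call:
{"op": "send_rows", "data": {
  "series": [0, 0, 0, 0, 0, 0, 0.75, 0, 0, 0, 0, 0, 0, 0.75, 0, 0, 0, 0, 0, 0, 0.75, 0, 0, 0, 0, 0, 0, 0.75]
}}

```text
clock: 10.67
tcp_pos: [0.5241, 0.2682, 0.259]
orientation: [-0.0, -0.145, 0.989, -0.0]
wrist_force: [0.1, -0.2, -1.0]
finger_gap: 0.0638
```

Run:
```python
from h import *
import time
p=np.load('pose2.npy');cw=camera_info('wrist')
def brass(w):
    h=cv2.cvtColor(w,cv2.COLOR_BGR2HSV);m=cv2.inRange(h,(10,70,60),(28,255,255));n,_,st,ce=cv2.connectedComponentsWithStats(m)
    return [(ce[i].round(1).tolist(),int(st[i,4])) for i in range(1,n) if st[i,4]>40 and ce[i][1]<235 and ce[i][1]>110]
a=read_camera('wrist');s0=read_camera('scene');print(brass(a))
for uv,_ in brass(a): print(uv,(w2o(p,ray(cw,uv,.112))*1000).round(1),'ledge height',(w2o(p,ray(cw,uv,.155))*1000).round(1))
for _ in range(18): b=read_camera('wrist')
print(brass(b)); s1=read_camera('scene')
d=cv2.absdiff(cv2.GaussianBlur(s0,(3,3),0),cv2.GaussianBlur(s1,(3,3),0))[100:240,200:350];print('scene diff',d.max(),d.mean())
# flap shut: fixed-camera comparison with the first picture (flap box 261,134,38,40)
f0=cv2.imread('pics/scene0.png');d=cv2.absdiff(cv2.GaussianBlur(f0,(3,3),0),cv2.GaussianBlur(s1,(3,3),0))
print('flap diff',d[134:174,261:299].mean(),'fitting',d[193:211,252:264].mean(),'jar',d[262:306,192:227].mean(),'offcut',d[241:281,253:302].mean())
for l in('flap','brass_fitting','parts_jar','offcut'):print(l,[(round(x['p'],2),x['box']) for x in silhouettes('scene',l)[:1]])
print(get_state()['clock'])
```

```text
[([118.4, 140.6], 462), ([313.1, 137.9], 353), ([77.6, 144.1], 482), ([163.9, 174.6], 138)]
[118.4, 140.6] [ 66.4 -30.2] ledge height [ 47.5 -36.9]
[313.1, 137.9] [-121.9  -32.9] ledge height [-112.9  -39.2]
[77.6, 144.1] [106.5 -26.7] ledge height [ 81.6 -34. ]
[163.9, 174.6] [25.4  3.9] ledge height [12.6 -7.9]
[([118.5, 140.3], 460), ([313.1, 137.6], 349), ([77.7, 144.1], 480), ([164.0, 174.5], 140)]
scene diff 17 0.6477301587301587
flap diff 3.3484649122807015 fitting 17.058641975308642 jar 3.2231601731601733 offcut 12.111054421768708
flap []
brass_fitting []
parts_jar [(0.55, [190.6, 260.7, 38.4, 44.1])]
offcut [(0.68, [254.0, 240.1, 45.4, 42.4])]
11.9167
```

```bash
python3 -c "
from workcell import *
print(hand_in())"
```

```text
the job is handed in; nothing more can be done
None
```

The part is in the catch tray and the flap is shut. I handed the job in at about 11.9 s, with the gripper raised and touching nothing.

I set the fingers 64 mm apart along the travel direction. The leading finger opened the flap and held it while the trailing finger slid the part over the sill. Once the part was down, I moved the fingers back so the flap closed against the retreating finger, then lifted clear.

**What the last checks showed:**
- **Part:** it lies in the tray about 20–25 mm past the sill. In wrist images taken about 1 s apart it moved no more than 0.1 px. It landed on its side or top rather than upright.
- **Flap:** the last picture shows it shut. The scene camera matches the first picture there, with a mean difference of 3 grey levels.
- **Brass fitting:** it reads (-113, -39) mm in the outfeed frame, against (-111, -41) mm before the push. That is within measuring error.
- **Jar and offcut:** their outlines are within 1–5 px of the first ones.
- **Forces:** the largest wrist-force component I read was about 3.4 N, at the end of the first push call.

**Checks that failed or disagreed:**
- The network did not find the flap or the fitting in the last scene picture, so I relied on the wrist image and the picture comparison for those.
- Picture differences at the fitting (17) and offcut (12) were larger than elsewhere. I put this down to the arm's shadow.
- I never saw the flap during the fall itself. The picture just before showed it well clear of the part, and the one just after showed it still held open.

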